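# Unload the platform shaker

## Task

The shaker has stopped and its tubes are wanted. Draw the brass spring clip sideways out of the drilled stud and put it in the steel dish, then swing the hold-down bar right over to its stop, lift out the orange tube rack and set it down, upright and wholly on the blue mat. Do not tip or drop the rack, and leave everything else on the bench where it is.

Things in the scene. Friction and masses are not known exactly. Their poses are not given: they have to be found in the camera images.
- shaker: Low white platform shaker, fixed, 330 x 280 mm. Origin: on the bench under the platform's centre; x axis away from its control strip (a step 76 to 86 mm high, x = -135 to -190 mm), y along the rack. Platform 262 (x) by 272 mm (y), black rubber top 100 mm above the bench, lips 4 mm high. Stud at x = -64 mm; hinge bracket at x = +64 mm, 16 (x) by 43 (y) by 46 mm high.
- stud (a point): Middle of the 5.6 mm cross hole in the upright steel stud (14 mm diameter), 145 mm above the bench. The hole runs along the shaker's y. The stud's domed end is 13 mm above this point. The bar's slotted end lies round the stud just under the clip, so the bar cannot rise until the clip is out.
- clip: Loose brass-coloured R-clip of 4 mm wire, 93 mm long, 28 g, lying flat on the bar. Origin: on its straight leg, in the middle of the stud at the start. x axis: towards the loop, the way to pull (shaker +y at the start); z up. A springy leg on the +y side (out to y = 13 mm) hugs the stud and must ride over it: a pull of about 3 to 12 N, let go after some 20 mm of travel.
- clip_neck (a point): Middle of the clip's neck, at x = 29, y = 2.5 mm in the clip: from x = 16 to 42 mm the two legs run stiffly side by side, together 9 mm wide (y) and 4 mm thick (z), with 43 mm of free air below. Fingers can straddle the neck from above and pull on the shoulders of the wider loop, or pinch it. The bar below is 28 mm wide, so it ends at x = 14 mm.
- clip_loop (a point): Centre of the clip's round loop, at x = 54.5, y = 2.5 mm in the clip: 29 mm outside diameter, 21 mm inside. The loop's shoulders begin at x = 42 mm. At the start the loop end sags by up to 5 mm.
- clip_tip (a point): End of the clip's straight leg, at x = -24 mm in the clip: it leaves the stud's hole after 31 mm of travel and the clip then drops if it is not held.
- bar (a joint): Angle of the aluminium hold-down bar: 0 = down on the rack (start); grows as its free end rises and swings over, away from the control strip; 1.57 = upright; beyond that it falls on by itself to its stop at 2.7. Light friction; 160 g. The bar is 6 mm thick, 26 mm wide, and lies across the rack's middle along the shaker's x.
- bar_hinge (a point): Point on the bar's hinge axis, in the middle of the bar; 140 mm above the bench; the hinge axis is along the shaker's y.
- bar_grip (a point): Middle of the red side grip at the bar's free end: a round rod, 12 mm diameter, 46 mm long, parallel to the hinge axis and 158 mm from it, 40 mm beside the bar's centre line (shaker -y, away from the clip's loop). Pinched across from above it can pivot between the fingers. Bar down, it is 140 mm above the bench.
- rack: Loose orange microtube rack, 60 (its x) by 200 (its y) by 36 mm high; capped tubes fixed in it stand 9 mm above its top, none in the middle 50 mm; 190 to 310 g. Origin: centre of its underside. It starts on the platform under the bar, its y along the shaker's. Bar over, grip its long sides at the middle, 60 mm apart; stud and bracket stand about 26 mm from them.
- rack_corner0 (a point): Lower corner of the rack at x = -30, y = -100 mm of the rack.
- rack_corner1 (a point): Lower corner of the rack at x = -30, y = +100 mm of the rack.
- rack_corner2 (a point): Lower corner of the rack at x = +30, y = -100 mm of the rack.
- rack_corner3 (a point): Lower corner of the rack at x = +30, y = +100 mm of the rack.
- mat: Blue bench mat, fixed, 180 mm (its x) by 270 mm (its y), 3 mm thick; origin at the centre of its underside. Where the rack goes, lengthways.
- dish: Loose stainless instrument dish, 400 g, 116 mm (its x) by 176 mm (its y), walls 3 mm thick and 22 mm high, floor 3 mm thick; origin at the centre of its underside. Where the clip goes.
- marker: Bystander: blue marker pen lying beside the dish, 125 mm long, 13 mm thick.
- beaker: Bystander: small glass beaker, 48 mm across, 61 mm high, beside the dish; origin under its centre.
- bottle0: Bystander: amber bottle with blue cap, 70 mm across, 135 mm high; origin under its centre.
- bottle1: Bystander: clear glass bottle with blue cap, 70 mm across, 135 mm high; origin under its centre.
- tipbox: Bystander: blue pipette-tip box with clear lid, 82 x 117 x 75 mm; origin under its centre.
- pipette: Bystander: dark hand pipette lying on the bench, about 265 mm long, 28 mm high.
- notebook: Bystander: magenta notebook, 150 x 210 x 16 mm; origin under its centre.
Mind the look-alikes: they are no part of the job. Of the things shaped like the rack, the orange one is meant.

How it is judged:
By the outcome, as a careful person would: the job done as asked, in the order asked, and still so for the second after the job is handed in, with the robot touching nothing.
It also fails if it takes over 72 s, if anything falls off the work surface, if the arm or the gripper's body presses on something with over 40 N, if the wrist force passes 120 N, or if a joint passes its speed limit or range.

## Robot

A 7-joint arm with a two-finger parallel gripper is mounted at the origin on the work surface. World frame = base frame: x ahead of the robot, y to its left, z up, the work surface at z = 0. Lengths are in m, angles in rad, forces in N, time in s.
With the tool pointing down it reaches from about 0.425 to 0.95 m from the base axis. Payload 4.7 kg.
Tool frame: the origin (TCP) lies on the centre line of the jaws, within the pads' length; the fingertips stand 19 mm ahead of it and the grasp point (between the pads) is the TCP; z points along the fingers, y is the direction in which the jaws open and shut (so a half turn about z gives the same grasp; the last joint's range is limited). The gripper opens to 87 mm and grips with 3 to 60 N. Pads are 19 mm wide; open, the fingers measure 117 mm over their backs; the gripper's body (75 mm by 190 mm) begins 51 mm behind the grasp point.
Start: joints at [1.177, 0.469, -0.049, 1.532, 0.024, 1.141, -0.082], TCP at [0.241, -0.631, 0.213] pointing down, gripper open.
Joint ranges: [-2.59, 2.59], [-0.33, 1.99], [-1.39, 1.29], [0.1, 2.45], [-1.04, 4.18], [0.21, 1.99], [-2.66, 2.66]. Speed limits (rad/s): [2.57, 2.57, 3.14, 3.14, 3.14, 3.14, 3.14].

## Interface

Orientations are given as a unit quaternion [w, x, y, z].
In Python, from plant import ctrl gives the robot as it stands.
- The arm moves only by the tool carry_out, never from a script. Its argument "deltas" is a list that holds one entry, the list of rows, each a list of 7 numbers: the finger opening in cm, from 0 to 8.7, then the shift along the tool's x, y, z in cm, then the turn, a rotation vector about the tool's x, y, z in degrees. A call has 1 to 12 rows; each row shifts and turns the commanded pose from where the row before left it, along the tool's axes as they then stand; what a row does not reach is not made up. A row lasts 1/10 s, in which the tool goes at most 50 mm and 8.59 degrees, less where a joint would pass 70% of its speed; a pose out of reach is approached as far as the arm can. A call with a gripper value outside its range is refused whole. The fingers move at their own pace and stop on an object; "squeeze" is the grip in N (left out, the last holds). Time passes only in rows, so rows that do not move let the fingers close. It gives the time, the measured TCP pose, the force and the opening at its end, in the units of the state.
- ctrl.observe(): the state, without advancing time (a new reading comes with each control period).
- ctrl.get_image(name): name is "scene" or "top"; returns (picture, depth): 420x560x3 uint8, red, green, blue; 420x560 float32, m along the optical axis (not along the pixel's ray), 0 where there is no reading.
- ctrl.get_calibration(name): a dict with "vertical_fov" (degrees; the focal length in pixels is half the picture's height over the tangent of half this angle, whatever the lens; pixels are square), "cx", "cy" (the principal point, pixels), "dist" ([k1, k2, p1, p2, k3] as OpenCV has them; the pictures are not rectified), "R" (3x3) and "t" (3): a world point X has camera coordinates R X + t. Camera axes: x right, y down, z forward; pixel columns grow to the right and rows downward; lengths in m; the calibration is good to about 2 mm. A picture is of the moment at which its call begins. get_calibration takes no time and is no camera call.
- ctrl.finish_job(): hands the job in, once; it reports no verdict.
The state is a dict: "time": time; "qpos": joint angles; "qvel": joint speeds; "effort": joint torques, N m; "ee_pos": TCP position; "ee_rot": TCP orientation; "wrist_force": force on the tool from outside, world axes, zero at the start; "ft_torque": the same for the moment, N m; "gripper_width": opening from 0.0 (shut) to 1.0 (fully open).
Only numpy, scipy, OpenCV 4.12 (cv2) and the standard library are available. Lean on these libraries where they do the work, as an engineer would, in place of code of your own. Each camera call takes 0.05 s, during which the arm holds its last target. There are 200 camera calls.

## Working session

There is one attempt and no reset: what is moved stays moved. The work goes in short steps, Python scripts to look and compute and a tool call to move; the robot and the scene stay as the last step left them, time stands still between calls to the robot, and variables do not carry over. Pictures are saved under pics/ and viewed, about 8 in all and at most 12, crops included, and the job is handed in when it is done.

Besides the shell and the picture viewer there is one more tool, called after "Emit:" in YAML: its name, and indented under it one key for each argument. carry_out: Moves the arm, as the interface text tells. Its arguments: {"type":"object","properties":{"deltas":{"type":"array","items":{"type":"array","items":{"type":"array","items":{"type":"number"}}}},"squeeze":{"type":"number"}},"required":["deltas"]}

```bash
ls; mkdir -p pics
cat > h.py <<'E'
import numpy as np, cv2
from plant import ctrl
def cal(n):
    c=ctrl.get_calibration(n); f=210/np.tan(np.radians(c['vertical_fov'])/2)
    K=np.array([[f,0,c['cx']],[0,f,c['cy']],[0,0,1]]); return K,np.array(c['dist'],float),np.array(c['R']),np.array(c['t'])
def grab(n,tag):
    im,d=ctrl.get_image(n); np.savez(f'pics/{tag}.npz',im=im,d=d); cv2.imwrite(f'pics/{tag}.png',cv2.cvtColor(im,cv2.COLOR_RGB2BGR)); return im,d
def load(tag):
    z=np.load(f'pics/{tag}.npz'); return z['im'],z['d']
def ray(n,uv):
    K,D,R,t=cal(n); p=cv2.undistortPoints(np.array(uv,float).reshape(-1,1,2),K,D).reshape(-1,2)
    return -R.T@t, np.c_[p,np.ones(len(p))]@R
def onplane(n,uv,z):
    o,r=ray(n,uv); return o+r*((z-o[2])/r[:,2])[:,None]
def atdepth(n,uv,d):
    o,r=ray(n,uv); return o+r*np.array(d).reshape(-1,1)
def proj(n,X):
    K,D,R,t=cal(n); return cv2.projectPoints(np.array(X,float).reshape(-1,3),cv2.Rodrigues(R)[0],t,K,D)[0].reshape(-1,2)
def cloud(n,d):
    v,u=np.mgrid[:420,:560]; return atdepth(n,np.c_[u.ravel(),v.ravel()],d.ravel()).reshape(420,560,3)
E
python3 - <<'E'
from h import *
for n in('scene','top'):
    im,d=grab(n,n+'0'); K,D,R,t=cal(n); print(n,K[0,0],D,-R.T@t,R[2])
a=[cv2.imread(f'pics/{n}0.png') for n in('scene','top')]
print(ctrl.observe())
E
```

```text
pics
scene 417.66802002473145 [-0.0835325  0.         0.         0.         0.       ] [ 0.95514993 -0.87829081  0.83215304] [-0.37475191  0.71361877 -0.59186929]
top 529.1910616999489 [-0.16803601  0.          0.          0.          0.        ] [ 0.33106205 -0.02867431  1.60694096] [ 0.10808705 -0.0088593  -0.99410196]
{'time': 0.1, 'qpos': array([ 1.17708961,  0.46938167, -0.0485634 ,  1.5335818 ,  0.02410213,
        1.14098437, -0.08231065]), 'qvel': array([ 6.10292290e-04, -1.50323881e-03, -2.56103000e-04, -2.97815752e-03,
        1.02494108e-05,  4.00566423e-04, -7.62128419e-05]), 'effort': array([ 2.12250940e-03, -5.09170103e+01, -8.10408359e-02, -2.36828864e+01,
       -6.16209721e-02,  3.45059519e-02,  4.56735825e-05]), 'ee_pos': array([ 0.24061366, -0.63006264,  0.2115871 ]), 'ee_rot': array([-8.62333659e-04,  9.83410987e-01,  1.81389218e-01, -1.98359838e-04]), 'wrist_force': array([ 0.08390201,  0.02709126, -0.62621641]), 'ft_torque': array([-0.01541174, -0.04439932, -0.02297652]), 'gripper_width': 1.0019415079466265}
```

View pics/scene0.png

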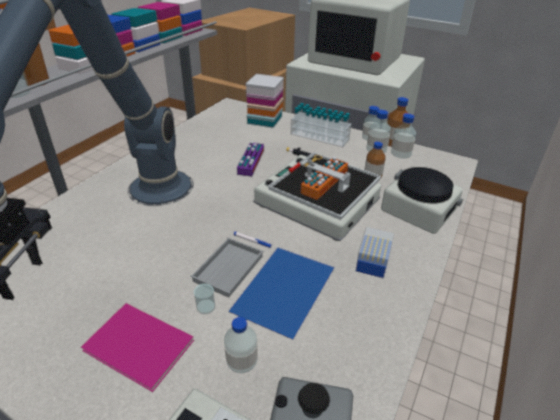

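View pics/top0.png

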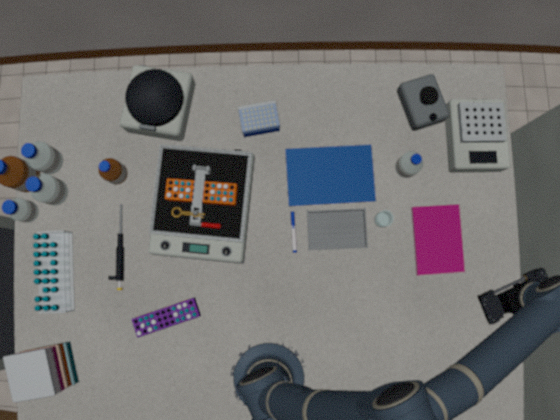

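The top view shows the shaker at about (203,200). On it are the orange rack (201,191), the clip (185,213) and the red grip (210,225). The dish is at (337,229), the mat at (331,175), the marker at (294,232) and the beaker at (382,218).
Look-alikes for the rack are the purple rack (166,316), the clear rack with teal caps (53,271) and the colourful box stacks (60,370). I choose the orange one under the bar.

Run:
```python
from h import *
im,d=load('top0'); X=cloud('top',d); hsv=cv2.cvtColor(im,cv2.COLOR_RGB2HSV)
H,S,V=[hsv[...,i].astype(int) for i in range(3)]
def rect(name,m,box,z):
    mm=np.zeros(m.shape,np.uint8); x0,y0,x1,y1=box; mm[y0:y1,x0:x1]=m[y0:y1,x0:x1]
    n,l,s,c=cv2.connectedComponentsWithStats(mm); 
    k=1+np.argmax(s[1:,4]); mm=(l==k)
    v,u=np.nonzero(mm); P=onplane('top',np.c_[u,v],z)
    r=cv2.minAreaRect((P[:,:2]*1000).astype(np.float32)); print(name,s[k],'rect',np.round(r[0]),np.round(r[1]),round(r[2],1),'medz',np.round(np.nanmedian(X[...,2][mm])*1000,1))
print('HSV dish',hsv[240,337],'clip',hsv[212,177],hsv[213,190],'rack',hsv[198,180],'red',hsv[225,212],'black',hsv[220,235])
rect('mat',(H>100)&(H<125)&(S>150),(270,130,390,215),.003)
rect('dish',(S<60)&(V<150)&(V>60),(303,205,372,253),.022)
rect('rubber',V<60,(150,140,260,245),.1)
rect('rack',((H<14)|(H>172))&(S>150)&(V>120),(155,170,245,212),.136)
rect('red',((H<6)|(H>172))&(S>150),(195,217,228,233),.146)
rect('clip',(H>14)&(H<30)&(S>90),(165,203,207,222),.147)
rect('beaker',(S>25)&(H>70),(372,208,393,230),.06)
c=im[145:265,145:265]; c=cv2.resize(c,None,fx=5,fy=5,interpolation=cv2.INTER_CUBIC)
cv2.imwrite('pics/crop0.png',cv2.cvtColor(c,cv2.COLOR_RGB2BGR))
```

```text
HSV dish [ 96  11 115] clip [111 138  24] [ 20 125 129] rack [  9  99 149] red [  1 204 154] black [30  8 31]
mat [ 287  146   88   59 4628] rect [ 613. -204.] [172. 262.] 1.8 medz 3.2
dish [ 303  205   69   48 3307] rect [ 445. -218.] [207. 142.] 88.5 medz 2.6
rubber [ 154  149   93   89 4473] rect [553. 183.] [248. 239.] 83.1 medz 100.2
rack [204 181  16  15  52] rect [564. 152.] [36. 45.] 20.6 medz 136.2
red [201 222  21   8 117] rect [453. 147.] [56. 17.] 82.0 medz 141.9
clip [169 205  38  14 192] rect [485. 214.] [102.  36.] 74.2 medz 105.3
beaker [376 219   3   6   6] rect [ 460. -332.] [15.  4.] 11.8 medz 38.8
```

View pics/crop0.png

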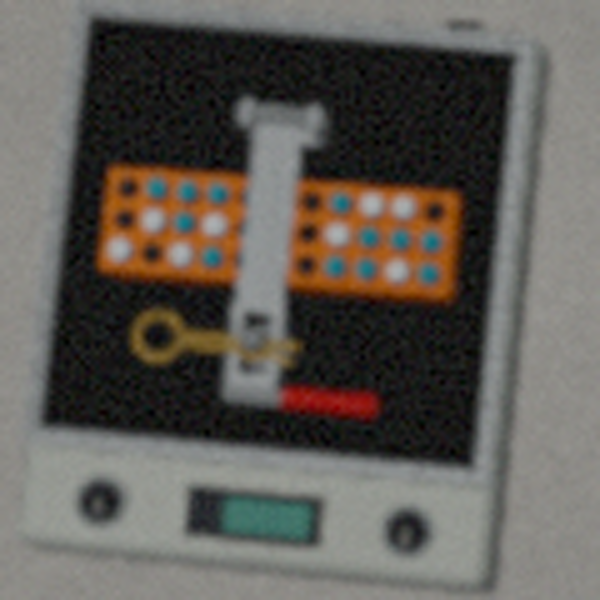

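Run:
```python
from h import *
def P(c,z): return onplane('top',145+(np.array(c,float)+.5)/5-.5,z)*1000
np.set_printoptions(precision=1,suppress=True)
r=P([(107,163),(463,190),(455,302),(97,273)],.136); print('rack',r,r.mean(0)); e=r[0]-r[1]; print('len',np.linalg.norm(e),np.linalg.norm(r[0]-r[3]),'yaw of +y axis', np.degrees(np.arctan2(-e[0],e[1])), np.degrees(np.arctan2(-(r[3]-r[2])[0],(r[3]-r[2])[1])))
print('loop',P([(158,335)],.143),'stud top',P([(257,325)],.158),'grip ends',P([(281,400),(380,405)],.144), 'bar edges at rack',P([(243,240),(294,240)],.143), 'bracket',P([(240,112),(325,116)],.146))
q=P([(92,18),(518,52),(476,465),(42,425)],.103);print('platform',q,q.mean(0),np.linalg.norm(q[0]-q[1]),np.linalg.norm(q[0]-q[3]),[np.degrees(np.arctan2(-(a-b)[0],(a-b)[1])) for a,b in((q[0],q[1]),(q[3],q[2]))])
# dish, mat corners from depth/colour
im,d=load('top0');X=cloud('top',d)
m=(X[...,2]>.014)&(X[...,2]<.03); m[:,:300]=0;m[:205]=0;m[254:]=0;m[:,374:]=0
v,u=np.nonzero(m);print('dishrim',u.min(),u.max(),v.min(),v.max(),cv2.minAreaRect((X[m][:,:2]*1000).astype(np.float32)))
m=(X[...,2]>.04)&(X[...,2]<.08); m[:,:365]=0;m[:205]=0;m[240:]=0;m[:,400:]=0
print('beaker',X[m].mean(0)*1000,m.sum())
c=np.hstack([cv2.resize(im[200:260,285:395],None,fx=6,fy=6,interpolation=cv2.INTER_CUBIC)]);cv2.imwrite('pics/crop1.png',cv2.cvtColor(c,cv2.COLOR_RGB2BGR))
```

```text
rack [[593.2 275.5 136. ]
 [572.5  73.2 136. ]
 [509.1  78.6 136. ]
 [530.4 281.1 136. ]] [551.3 177.1 136. ]
len 203.36565796808208 63.04293900310376 yaw of +y axis -5.854780887310746 -6.018715593060767
loop [[493.6 245.  143. ]] stud top [[496.2 186.9 158. ]] grip ends [[455.6 175.9 144. ]
 [451.5 120.7 144. ]] bar edges at rack [[546.1 196.7 143. ]
 [545.4 168.  143. ]] bracket [[618.5 197.7 146. ]
 [614.9 149.6 146. ]]
platform [[685.4 291.7 103. ]
 [658.1  42.4 103. ]
 [419.4  70.5 103. ]
 [447.7 320.2 103. ]] [552.7 181.2 103. ] 250.7313395676127 239.45530046278256 [np.float64(-6.246759299885357), np.float64(-6.462017993203399)]
dishrim 306 367 208 250 ((442.9869079589844, -216.74545288085938), (121.76744079589844, 182.44857788085938), 0.9024019241333008)
beaker [ 469.7 -355.7   59.6] 214
```

View pics/crop1.png

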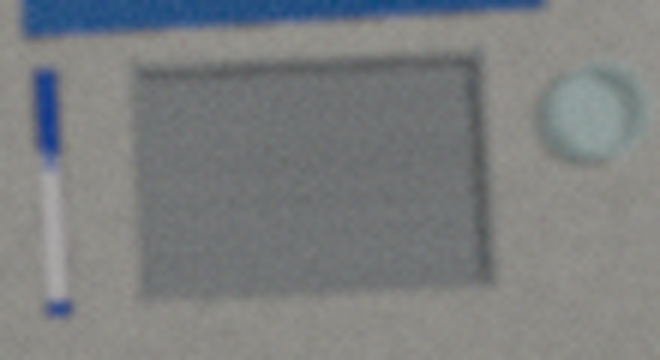

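Emit:
carry_out:
  deltas:
    - [[2.5,3,0,-0.5,0,0,-7.9],[2.5,4,0,-0.5,0,0,-7.9],[2.5,4,0,-0.5,0,0,-7.9],[2.5,4,0,-0.5,0,0,-7.9],[2.5,4,0,-0.5,0,0,-7.9],[2.5,4,0,-0.5,0,0,-7.9],[2.5,4,0,-0.5,0,0,-7.9],[2.5,4,0,-0.5,0,0,-7.9],[2.5,4,0,0,0,0,0],[2.5,4,0,0,0,0,0],[2.5,4,0,0,0,0,0],[2.5,0,0,0,0,0,0]]
  squeeze: 40

```text
time: 1.3
ee_pos: [0.4465, -0.2801, 0.2528]
ee_rot: [-0.001, 0.739, 0.673, 0.001]
wrist_force: [0.7, -0.4, 0.6]
gripper_width: 0.289
```

```bash
cat >> h.py <<'E'
from scipy.spatial.transform import Rotation as Ro
def to(p=None,yaw=None):
    """tool-frame shift in cm to world point p (mm); tilt & yaw of tool y"""
    s=ctrl.observe(); q=s['ee_rot']; R=Ro.from_quat([q[1],q[2],q[3],q[0]]).as_matrix()
    print('t',round(s['time'],2),'pos',np.round(s['ee_pos']*1000,1),'toolx ang',round(np.degrees(np.arctan2(R[1,0],R[0,0])),2),'zax',np.round(R[:,2],3),'F',np.round(s['wrist_force'],1),'w mm',round(s['gripper_width']*87,1),'q',np.round(s['qpos'],2))
    if p is not None: print('shift cm',np.round(R.T@(np.array(p)/1000-s['ee_pos'])*100,2))
E
python3 -c "
from h import *
to([490.6,217.3,250])"
```

```text
t 1.3 pos [ 446.5 -280.1  252.8] toolx ang 84.65 zax [ 0.     0.002 -1.   ] F [ 0.7 -0.4  0.6] w mm 25.2 q [ 0.85  0.22 -0.44  1.81  0.1   1.13  0.29]
shift cm [49.93 -0.25  0.38]
```

Emit:
carry_out:
  deltas:
    - [[2.5,4.5,0,0,0,0,0.7],[2.5,4.5,0,0,0,0,0],[2.5,4.5,0,0,0,0,0],[2.5,4.5,0,0,0,0,0],[2.5,4.5,0,0,0,0,0],[2.5,4.5,0,0,0,0,0],[2.5,4.5,0,0,0,0,0],[2.5,4.5,0,0,0,0,0],[2.5,4.5,0,0,0,0,0],[2.5,4.5,0,0,0,0,0],[2.5,4.5,0,0,0,0,0],[2.5,0.3,0,0,0,0,0]]

```text
time: 2.5
ee_pos: [0.501, 0.2146, 0.2526]
ee_rot: [-0.002, 0.744, 0.669, 0.001]
wrist_force: [-1.2, 0.3, 0.2]
gripper_width: 0.287
```

```bash
python3 -c "
from h import *
im,d=grab('scene','scene1')
to([490.6,217.3,148])
print(proj('scene',[[.4906,.2173,.145],[.490,.1885,.158],[.4936,.245,.145]]))
c=cv2.resize(im[140:240,230:400],None,fx=4.5,fy=4.5,interpolation=cv2.INTER_CUBIC);cv2.imwrite('pics/crop2.png',cv2.cvtColor(c,cv2.COLOR_RGB2BGR))"
```

```text
t 2.55 pos [501.3 211.6 252.3] toolx ang 83.75 zax [-0.001  0.002 -1.   ] F [-0.3  0.4 -0.7] w mm 25.2 q [ 0.13  0.3  -0.74  1.76  0.22  1.16 -0.79]
shift cm [ 0.43 -1.12 10.43]
[[313.05434937 159.30342463]
 [309.32815428 159.64838065]
 [317.41165339 155.89803544]]
```

View pics/crop2.png

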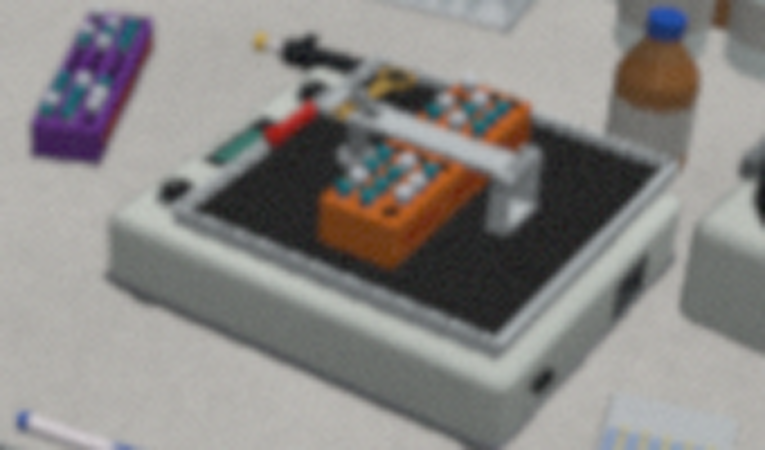

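Emit:
carry_out:
  deltas:
    - [[2.5,0.4,-0.5,1.5,0,0,0],[2.5,0,-0.6,1.5,0,0,0],[2.5,0,0,1.5,0,0,0],[2.5,0,0,1.0,0,0,0],[2.5,0,0,0,0,0,0],[2.5,0,0,0,0,0,0]]

```text
time: 3.15
ee_pos: [0.492, 0.2129, 0.1976]
ee_rot: [0.0, 0.747, 0.665, 0.0]
wrist_force: [0.5, 0.4, -0.3]
gripper_width: 0.292
```

```bash
python3 -c "
from h import *
im,d=grab('top','top1')
to([490.6,217.3,148])
print(proj('top',[[.4906,.2173,.145]]))
c=cv2.resize(im[180:240,150:230],None,fx=8,fy=8,interpolation=cv2.INTER_CUBIC);cv2.imwrite('pics/crop3.png',cv2.cvtColor(c,cv2.COLOR_RGB2BGR))"
```

```text
t 3.2 pos [492.1 213.2 198. ] toolx ang 83.36 zax [ 0.001  0.    -1.   ] F [-0.2 -0.3  0.3] w mm 24.5 q [ 0.1   0.34 -0.73  1.85  0.26  1.05 -0.85]
shift cm [ 0.39 -0.2   5.  ]
[[185.89624217 212.37776411]]
```

Emit:
carry_out:
  deltas:
    - [[2.5,0.4,-0.2,1,0,0,-0.5],[2.5,0,0,1,0,0,0],[2.5,0,0,1,0,0,0],[2.5,0,0,1,0,0,0],[2.5,0,0,0.9,0,0,0],[2.5,0,0,0,0,0,0],[2.5,0,0,0,0,0,0]]

```text
time: 3.9
ee_pos: [0.4899, 0.2176, 0.1483]
ee_rot: [-0.0, 0.744, 0.669, -0.0]
wrist_force: [1.2, -1.1, -0.3]
gripper_width: 0.287
```

```bash
python3 -c "
from h import *
to([490.6,217.3,148])
im,d=grab('scene','scene2')
c=cv2.resize(im[110:210,240:390],None,fx=5,fy=5,interpolation=cv2.INTER_CUBIC);cv2.imwrite('pics/crop4.png',cv2.cvtColor(c,cv2.COLOR_RGB2BGR))"
```

```text
t 3.9 pos [489.9 217.6 148.3] toolx ang 83.91 zax [-0.  0. -1.] F [ 1.2 -1.1 -0.3] w mm 25.0 q [ 0.06  0.4  -0.71  1.9   0.32  0.95 -0.9 ]
shift cm [-0.02  0.07  0.03]
```

View pics/crop4.png

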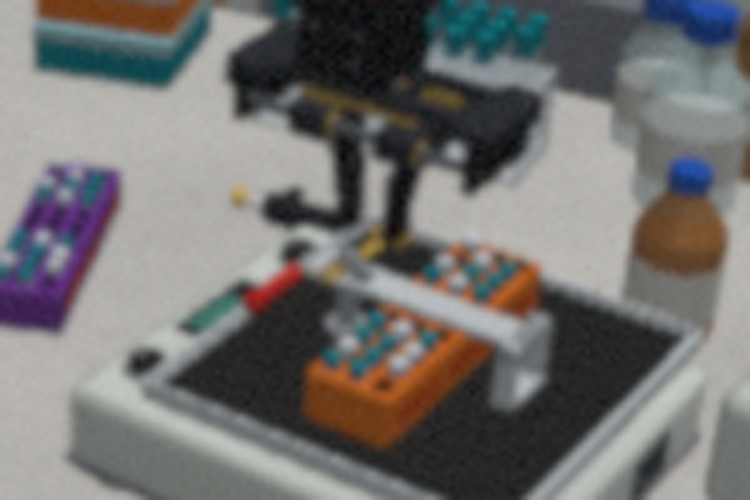

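The crop shows the two fingers at (350,215) and (402,225), straddling the neck at (375,245). I'll close them.

Emit:
carry_out:
  deltas:
    - [[0.4,0,0,0.2,0,0,0],[0.4,0,0,0.2,0,0,0],[0.4,0,0,0,0,0,0],[0.4,0,0,0,0,0,0],[0.4,0,0,0,0,0,0]]
  squeeze: 40

```text
time: 4.45
ee_pos: [0.49, 0.2175, 0.1446]
ee_rot: [0.0, 0.744, 0.668, 0.0]
wrist_force: [-0.5, 0.4, -0.3]
gripper_width: 0.057
```

Emit:
carry_out:
  deltas:
    - [[0,0,0,0,0,0,0],[0,0,0,0,0,0,0]]

```text
time: 4.65
ee_pos: [0.49, 0.2175, 0.1446]
ee_rot: [0.0, 0.744, 0.668, 0.0]
wrist_force: [0.1, -0.1, 0.2]
gripper_width: 0.011
```

```bash
python3 -c "
from h import *
to()
im,d=grab('scene','scene3')
c=cv2.resize(im[130:180,285:345],None,fx=12,fy=12,interpolation=cv2.INTER_CUBIC);cv2.imwrite('pics/crop5.png',cv2.cvtColor(c,cv2.COLOR_RGB2BGR))"
```

```text
t 4.65 pos [490.  217.5 144.6] toolx ang 83.9 zax [ 0. -0. -1.] F [ 0.1 -0.1  0.2] w mm 1.0 q [ 0.06  0.41 -0.71  1.91  0.32  0.94 -0.9 ]
```

View pics/crop5.png

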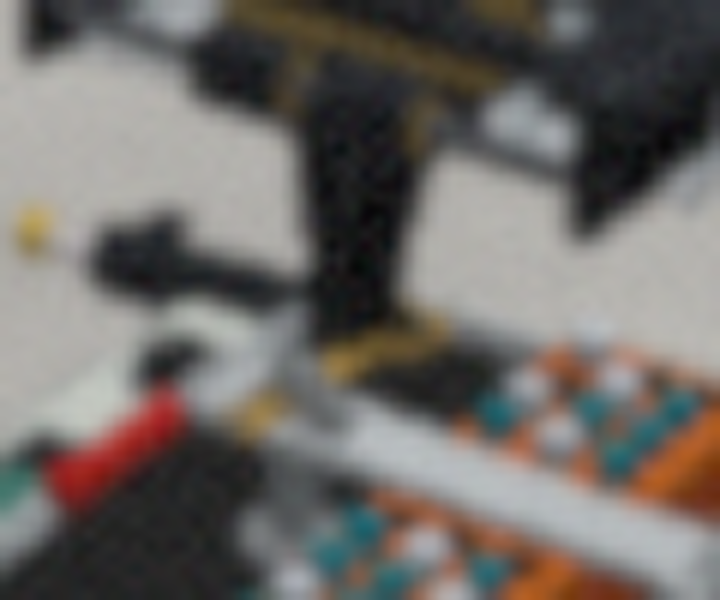

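Run:
```python
from h import *
np.set_printoptions(precision=1,suppress=True)
uv=285+0*np.zeros((3,2)); 
pts=np.array([(250,420),(335,367),(385,345),(430,330)])/12.+[285,130]
print('scene clip pts z145',onplane('scene',pts,.145)*1000)
for tag,n,box in(('scene3','scene',(300,150,330,172)),('scene1','scene',(300,150,330,172)),('top0','top',(165,203,210,222))):
    im,d=load(tag); X=cloud(n,d)*1000; h=cv2.cvtColor(im,cv2.COLOR_RGB2HSV).astype(int); x0,y0,x1,y1=box
    m=(h[...,0]>14)&(h[...,0]<30)&(h[...,1]>100); w=np.zeros_like(m); w[y0:y1,x0:x1]=1; m&=w
    v,u=np.nonzero(m); Q=onplane(n,np.c_[u,v],.145)*1000
    o=np.argsort(Q[:,1]); Q=Q[o]; print(tag,len(Q)); 
    for lo in range(160,275,10):
        s=(Q[:,1]>=lo)&(Q[:,1]<lo+10)
        if s.any(): print(lo,Q[s,0].mean(),Q[s,0].min(),Q[s,0].max(),'depth z',np.median(X[...,2][v[o][s],u[o][s]]))
for tag,n in(('scene2','scene'),):
    im,d=load(tag);X=cloud(n,d)*1000
    # finger points 
    m=(im.max(2)<60)&(X[...,2]>128)&(X[...,2]<190)&(abs(X[...,0]-490)<80)&(abs(X[...,1]-217)<60)
    P=X[m];print('fingers',len(P))
    for z in range(125,190,10):
        s=(P[:,2]>=z)&(P[:,2]<z+10)
        if s.any():print(z,s.sum(),P[s].min(0),P[s].max(0))
```

```text
scene clip pts z145 [[485.9 172.8 145. ]
 [493.7 209.6 145. ]
 [500.5 227.3 145. ]
 [507.8 241.1 145. ]]
scene3 35
170 484.58261401958407 483.6447469633395 486.40799143548156 depth z 147.18666013577064
180 485.1074600534407 483.7457750130174 486.469145093864 depth z 145.85954606948508
200 496.4847397954952 495.0799278329029 497.8895517580876 depth z 101.18074306673662
210 493.182474051592 486.78110835626893 500.8186943010766 depth z 145.69892689663655
220 496.1568421715368 486.84477745319305 506.6063313194009 depth z 140.72500687195333
230 500.5137715818106 489.7618228353607 509.5963965345272 depth z 120.63859585894582
240 506.8945737463761 506.8945737463761 506.8945737463761 depth z 144.11112845499386
scene1 40
170 484.58261401958407 483.6447469633395 486.40799143548156 depth z 147.86496807938732
180 485.1074600534407 483.7457750130174 486.469145093864 depth z 146.55373182120996
200 496.4847397954952 495.0799278329029 497.8895517580876 depth z 100.13508735557924
210 493.182474051592 486.78110835626893 500.8186943010766 depth z 144.67594553069242
220 496.1568421715368 486.84477745319
[... 717 characters left out ...]
647 depth z 101.94012543647679
220 492.63449014729434 483.3713155050399 514.3399804513663 depth z 141.5350532417351
230 494.2322873257165 478.1540272057643 517.3629459108707 depth z 107.76197092474794
240 492.6511641286134 475.4801286614037 511.9337651440241 depth z 105.0434256679722
250 493.1723686240798 478.41132999267467 506.64149283758775 depth z 101.91250534074115
260 496.0365966679844 484.28120152170226 506.84520208484463 depth z 98.6081849648146
fingers 56
135 1 [530.9 214.5 144.6] [530.9 214.5 144.6]
155 10 [471.2 204.1 159.5] [513.  222.8 164.6]
165 23 [469.4 203.3 165.6] [512.8 226.5 175. ]
175 15 [470.3 204.1 176.2] [514.5 223.9 185. ]
185 7 [478.5 203.5 185.8] [515.  220.2 189.5]
```

Run:
```python
from h import *
np.set_printoptions(precision=0,suppress=True,linewidth=150)
im,d=load('scene3'); X=cloud('scene',d)*1000
for c in(312,314,316,318):
    print(c); print(np.c_[np.arange(146,172,2),X[146:172:2,c],im[146:172:2,c]].T)
print(proj('scene',[[.49,.2175,z] for z in(.126,.1446,.16)]))
im,d=load('top1'); X=cloud('top',d)*1000
print('top1 around', proj('top',[[.492,.213,.25]]))
```

```text
312
[[146. 148. 150. 152. 154. 156. 158. 160. 162. 164. 166. 168. 170.]
 [489. 488. 489. 489. 488. 489. 454. 490. 493. 497. 505. 506. 488.]
 [206. 208. 208. 207. 211. 211. 294. 210. 205. 197. 180. 178. 222.]
 [199. 191. 184. 177. 167. 160. 101. 146. 141. 139. 143. 137. 100.]
 [ 20.  21.  17.  25.  24.  25.  62. 140. 118. 103. 132. 113.  57.]
 [ 19.  24.  19.  20.  23.  29.  54. 119. 116. 107. 135. 115.  58.]
 [ 24.  27.  20.  25.  26.  27.  40.  79. 112. 108. 139. 117.  59.]]
314
[[146. 148. 150. 152. 154. 156. 158. 160. 162. 164. 166. 168. 170.]
 [497. 496. 498. 497. 497. 497. 497. 464. 472. 504. 510. 512. 493.]
 [203. 205. 203. 206. 206. 208. 210. 288. 272. 196. 184. 180. 225.]
 [202. 194. 189. 179. 172. 164. 155.  99. 101. 142. 142. 138. 101.]
 [ 29.  20.  19.  10.  20.  20.  73. 122.  92. 138. 162. 142.  63.]
 [ 31.  23.  21.  10.  20.  19.  60.  99.  91. 140. 166. 146.  62.]
 [ 32.  24.  23.  10.  23.  25.  32.  55.  88. 145. 169. 147.  62.]]
316
[[146. 148. 150. 152. 154. 156. 158. 160. 162. 164. 166. 168. 170.]
 [503. 502. 503. 501. 501. 499. 492. 473. 479. 510. 515. 520. 501.
[... 189 characters left out ...]
 181. 167. 114.]
 [ 24.  26.  26.  27.  21.  20.  80.  61.  58. 156. 187. 173. 101.]
 [ 25.  25.  25.  29.  20.  15.  42.  43.  59. 158. 189. 175.  97.]]
318
[[146. 148. 150. 152. 154. 156. 158. 160. 162. 164. 166. 168. 170.]
 [507. 504. 502. 385. 489. 465. 502. 477. 483. 489. 521. 525. 528.]
 [210. 219. 225. 512. 260. 319. 230. 295. 282. 268. 191. 182. 175.]
 [202. 190. 179.   0. 144. 100. 147.  99. 100. 100. 143. 141. 138.]
 [ 35.  54.  83.  99. 106.  54.  95.  59.  39. 107. 180. 180. 145.]
 [ 34.  53.  81.  99. 102.  49.  78.  53.  38. 107. 186. 186. 135.]
 [ 36.  54.  79.  98.  94.  34.  45.  42.  38. 110. 187. 187. 133.]]
[[313. 164.]
 [313. 159.]
 [313. 155.]]
top1 around [[181. 208.]]
```

Closing to zero without moving the clip means the tips are above it. The depth readings of the fingers end near z = 155, so the tips sit higher than the pose reading implies. I'll open and descend gently, since there is clearance either way, then check by depth.

Emit:
carry_out:
  deltas:
    - [[2.5,0,0,0,0,0,0],[2.5,0,0,0,0,0,0],[2.5,0,0,0,0,0,0],[2.5,0,0,0,0,0,0],[2.5,0,0.2,0.7,0,0,0],[2.5,0,0,0.7,0,0,0],[2.5,0,0,0.6,0,0,0],[2.5,0,0,0,0,0,0]]

```text
time: 5.5
ee_pos: [0.4911, 0.2168, 0.1232]
ee_rot: [-0.0, 0.744, 0.669, -0.001]
wrist_force: [-0.6, 0.8, -0.7]
gripper_width: 0.284
```

Run:
```python
from h import *
to()
im,d=grab('scene','scene4'); X=cloud('scene',d)*1000
m=(im.max(2)<60)&(X[...,2]>120)&(X[...,2]<190)&(abs(X[...,0]-490)<40)&(abs(X[...,1]-217)<40)
P=X[m]
for z in range(120,190,10):
        s=(P[:,2]>=z)&(P[:,2]<z+10)
        if s.any():print(z,s.sum(),P[s].min(0).round(),P[s].max(0).round())
c=cv2.resize(im[130:180,285:345],None,fx=12,fy=12,interpolation=cv2.INTER_CUBIC);cv2.imwrite('pics/crop6.png',cv2.cvtColor(c,cv2.COLOR_RGB2BGR))
```

```text
t 5.5 pos [491.1 216.8 123.2] toolx ang 83.91 zax [-0.002 -0.001 -1.   ] F [-0.6  0.8 -0.7] w mm 24.7 q [ 0.05  0.43 -0.69  1.92  0.35  0.91 -0.92]
130 4 [477. 216. 136.] [514. 230. 140.]
140 11 [477. 205. 142.] [514. 223. 149.]
150 22 [472. 203. 150.] [516. 224. 160.]
160 30 [466. 201. 160.] [516. 224. 170.]
170 22 [469. 201. 171.] [519. 228. 180.]
180 19 [471. 202. 180.] [521. 220. 190.]
```

View pics/crop6.png

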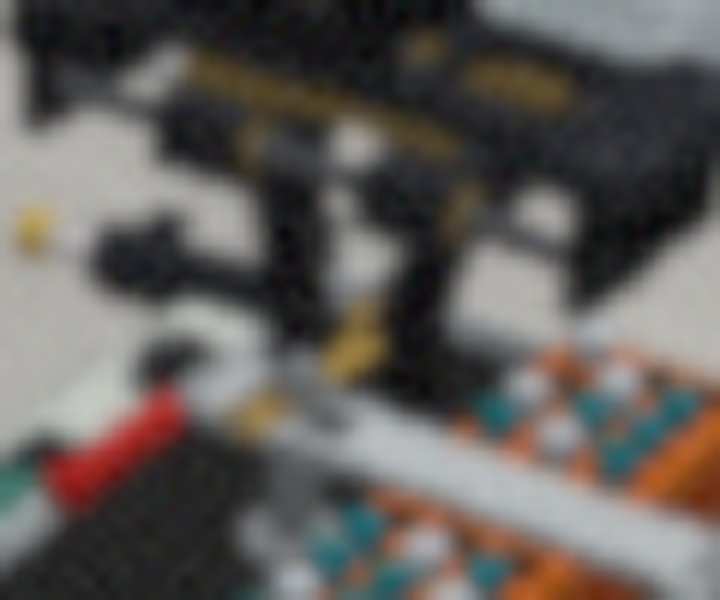

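The fingers at (295,290) and (430,330) now straddle the neck at (360,345). Closing.

Emit:
carry_out:
  deltas:
    - [[2.5,0,0,0.3,0,0,0],[0,0,0,0,0,0,0],[0,0,0,0,0,0,0],[0,0,0,0,0,0,0],[0,0,0,0,0,0,0],[0,0,0,0,0,0,0]]
  squeeze: 35

```text
time: 6.15
ee_pos: [0.4905, 0.218, 0.1215]
ee_rot: [-0.001, 0.744, 0.669, -0.001]
wrist_force: [-5.1, 2.5, 1.5]
gripper_width: 0.087
```

Emit:
carry_out:
  deltas:
    - [[0,0.4,-0.1,0,0,0,0],[0,0.4,0,0,0,0,0],[0,0.4,0,0,0,0,0],[0,0.4,0,0,0,0,0],[0,0.5,0,0,0,0,0],[0,0.5,0,0,0,0,0],[0,0.5,0,0,0,0,0],[0,0.5,0,0,0,0,0],[0,0.5,0,0,0,0,0],[0,0.5,0,0,0,0,0],[0,0.4,0,0,0,0,0],[0,0,0,0,0,0,0]]

```text
time: 7.35
ee_pos: [0.4962, 0.268, 0.1216]
ee_rot: [-0.0, 0.743, 0.669, 0.0]
wrist_force: [-0.1, 0.0, -0.3]
gripper_width: 0.084
```

Run:
```python
from h import *
im,d=grab('scene','scene5'); im2,_=grab('top','top5'); to([443,-217,260])
c=cv2.resize(im[130:180,285:345],None,fx=12,fy=12,interpolation=cv2.INTER_CUBIC);cv2.imwrite('pics/crop7.png',cv2.cvtColor(c,cv2.COLOR_RGB2BGR))
```

```text
t 7.45 pos [496.2 267.1 121.5] toolx ang 83.91 zax [-0. -0. -1.] F [ 0.8 -0.4 -0.8] w mm 7.5 q [-0.05  0.48 -0.68  1.87  0.37  0.93 -1.01]
shift cm [-48.7   -0.16 -13.84]
```

View pics/crop7.png

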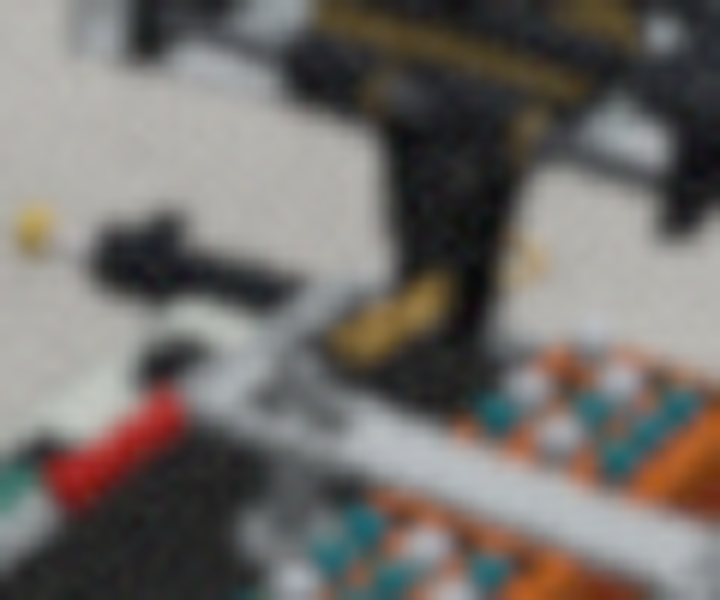

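The clip is out of the stud and held between the fingers. The legs show at (340,350) and the hole is empty at (300,390). I'll lift it and carry it to the dish.

Emit:
carry_out:
  deltas:
    - [[0,0,0,-3.5,0,0,0],[0,0,0,-4,0,0,0],[0,-2,0,-3,0,0,0],[0,-5,0,0,0,0,0],[0,-5,0,0,0,0,0],[0,-5,0,0,0,0,0],[0,-5,0,0,0,0,0],[0,-5,0,0,0,0,0],[0,-5,0,0,0,0,0],[0,-5,0,0,0,0,0],[0,-5,0,0,0,0,0],[0,-5,0,0,0,0,0]]

```text
time: 8.65
ee_pos: [0.4455, -0.2025, 0.2269]
ee_rot: [0.001, 0.744, 0.668, -0.0]
wrist_force: [1.1, -0.5, 0.9]
gripper_width: 0.086
```

Emit:
carry_out:
  deltas:
    - [[0,-2,0,0,0,0,-4],[0,0,0,2,0,0,-3],[0,0,0,4,0,0,0],[0,0,0,4,0,0,0],[0,0,0,3,0,0,0],[0,0,0,0,0,0,0],[0,0,0,0,0,0,0]]

```text
time: 9.35
ee_pos: [0.4444, -0.2202, 0.097]
ee_rot: [-0.0, 0.702, 0.713, 0.0]
wrist_force: [0.0, 0.0, -0.1]
gripper_width: 0.086
```

Run:
```python
from h import *
to([445,-211,25])
im,d=grab('scene','scene6'); X=cloud('scene',d)*1000
m=(im.max(2)<60)&(X[...,2]>8)&(X[...,2]<250)&(abs(X[...,0]-445)<30)&(abs(X[...,1]+211)<25)
P=X[m]; print('lowest finger z',np.sort(P[:,2])[:8].round())
h=cv2.cvtColor(im,cv2.COLOR_RGB2HSV).astype(int); b=(h[...,0]>14)&(h[...,0]<30)&(h[...,1]>100)&(abs(X[...,0]-445)<60)&(abs(X[...,1]+211)<100)
print('brass',b.sum(),X[b].round().tolist()[:12])
```

```text
t 9.35 pos [ 444.4 -220.2   97. ] toolx ang 90.9 zax [ 0.  0. -1.] F [ 0.   0.  -0.1] w mm 7.5 q [ 0.77  0.37 -0.48  2.05  0.24  0.78  0.16]
shift cm [0.92 0.07 7.2 ]
lowest finger z [108. 108. 109. 110. 112. 113. 113. 115.]
brass 114 [[460.0, -218.0, 224.0], [459.0, -212.0, 220.0], [450.0, -196.0, 206.0], [452.0, -203.0, 208.0], [453.0, -201.0, 207.0], [457.0, -211.0, 212.0], [457.0, -207.0, 209.0], [462.0, -234.0, 226.0], [466.0, -198.0, 204.0], [470.0, -200.0, 206.0], [471.0, -196.0, 205.0], [476.0, -199.0, 208.0]]
```

Emit:
carry_out:
  deltas:
    - [[0,0.9,0,2,0,0,0],[0,0,0,2,0,0,0],[0,0,0,2,0,0,0],[0,0,0,1,0,0,0],[0,0,0,1,0,0,0],[0,0,0,0.7,0,0,0],[0,0,0,0,0,0,0]]

```text
time: 10.1
ee_pos: [0.4441, -0.2112, 0.0094]
ee_rot: [-0.0, 0.702, 0.713, -0.0]
wrist_force: [-0.9, -1.2, -0.3]
gripper_width: 0.086
```

Run:
```python
from h import *
to([445,-211,0])
im,d=grab('scene','scene7'); X=cloud('scene',d)*1000
m=(im.max(2)<60)&(X[...,2]>8)&(X[...,2]<250)&(abs(X[...,0]-445)<30)&(abs(X[...,1]+211)<25)
P=X[m]; print('lowest finger z',np.sort(P[:,2])[:8].round())
c=cv2.resize(im[200:320,180:340],None,fx=5,fy=5,interpolation=cv2.INTER_CUBIC);cv2.imwrite('pics/crop8.png',cv2.cvtColor(c,cv2.COLOR_RGB2BGR))
```

```text
t 10.1 pos [ 444.1 -211.2    9.4] toolx ang 90.9 zax [-0. -0. -1.] F [-0.9 -1.2 -0.3] w mm 7.5 q [ 0.69  0.5  -0.41  2.11  0.35  0.59  0.05]
shift cm [0.02 0.09 0.94]
lowest finger z [22. 27. 28. 28. 28. 30. 30. 32.]
```

View pics/crop8.png

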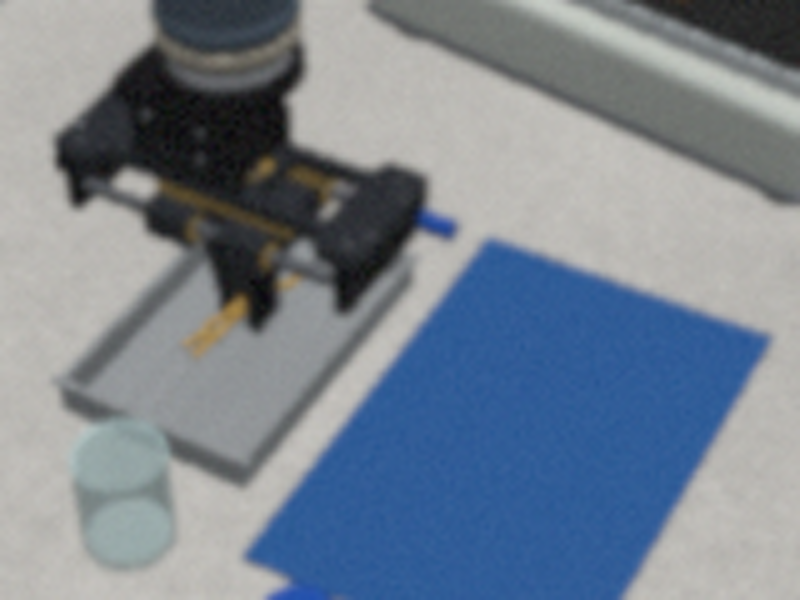

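Emit:
carry_out:
  deltas:
    - [[0,0,0,0.5,0,0,0],[0,0,0,0.4,0,0,0],[0,0,0,0,0,0,0],[3,0,0,0,0,0,0],[3,0,0,0,0,0,0],[3,0,0,0,0,0,0],[3,0,0,0,0,0,0],[3,0,0,-3,0,0,0],[3,0,0,-5,0,0,0],[3,0,0,-5,0,0,0],[3,0,0,-5,0,0,0],[3,0,0,0,0,0,0]]

```text
time: 11.35
ee_pos: [0.4485, -0.2125, 0.1874]
ee_rot: [0.007, 0.702, 0.713, 0.002]
wrist_force: [1.2, 0.3, 0.2]
gripper_width: 0.345
```

Run:
```python
from h import *
im,d=grab('scene','scene8'); X=cloud('scene',d)*1000
h=cv2.cvtColor(im,cv2.COLOR_RGB2HSV).astype(int); b=(h[...,0]>14)&(h[...,0]<30)&(h[...,1]>100); b[:220]=0;b[300:]=0;b[:,:180]=0;b[:,280:]=0
v,u=np.nonzero(b);Q=onplane('scene',np.c_[u,v],.006)*1000
print(len(Q),Q.min(0),Q.max(0),np.median(X[b][:,2]))
to([455,150,250])
```

```text
24 [ 443.65085551 -247.09782939    6.        ] [ 451.73913269 -197.80624343    6.        ] 5.663116776612743
t 11.4 pos [ 446.2 -212.   184.2] toolx ang 90.88 zax [ 0.007 -0.004 -1.   ] F [-0.6 -0.1 -0.9] w mm 29.9 q [ 0.81  0.24 -0.53  1.97  0.15  0.96  0.22]
shift cm [36.15  1.48 -6.73]
```

Emit:
carry_out:
  deltas:
    - [[3,0,0,-3,0,0,7],[3,4,-0.3,0,0,0,0],[3,4,-0.3,0,0,0,0],[3,4,-0.3,0,0,0,0],[3,4,-0.3,0,0,0,0],[3,4,-0.3,0,0,0,0],[3,4,-0.3,0,0,0,0],[3,4,-0.3,0,0,0,0],[3,4,-0.3,0,0,0,0],[3,4,-0.3,0,0,0,0],[3,0,0,1.5,0,0,0],[3,0,0,0,0,0,0]]

```text
time: 12.6
ee_pos: [0.4531, 0.1499, 0.1928]
ee_rot: [-0.002, 0.743, 0.67, -0.003]
wrist_force: [0.0, -1.3, 0.8]
gripper_width: 0.344
```

Run:
```python
from h import *
im,d=grab('scene','scene9'); to([455,150,122])
h=cv2.cvtColor(im,cv2.COLOR_RGB2HSV).astype(int); b=((h[...,0]<5)|(h[...,0]>174))&(h[...,1]>150); b[:130]=0;b[200:]=0;b[:,:270]=0;b[:,315:]=0
v,u=np.nonzero(b);Q=onplane('scene',np.c_[u,v],.143)*1000
print('red',len(Q),Q.mean(0),Q.min(0),Q.max(0))
```

```text
t 12.65 pos [453.9 149.  193.6] toolx ang 83.95 zax [-0.005 -0.001 -1.   ] F [ 0.6 -0.   0.3] w mm 30.3 q [ 0.25  0.25 -0.76  1.97  0.2   1.   -0.71]
shift cm [0.12 0.13 7.16]
red 41 [459.34969632 142.9163536  143.        ] [446.55895325 117.89077617 143.        ] [468.42799755 174.26436036 143.        ]
```

Emit:
carry_out:
  deltas:
    - [[3,0,0.2,2,0,0,0],[3,0,0,2,0,0,0],[3,0,0,1.5,0,0,0],[3,0,0,1.2,0,0,0],[3,0,0,0.5,0,0,0],[3,0,0,0,0,0,0],[0.6,0,0,0,0,0,0],[0.6,0,0,0,0,0,0],[0.6,0,0,0,0,0,0],[0.6,0,0,0,0,0,0],[0.6,0,0,0,0,0,0]]
  squeeze: 15

```text
time: 13.75
ee_pos: [0.4532, 0.15, 0.1237]
ee_rot: [-0.002, 0.743, 0.669, -0.003]
wrist_force: [-9.6, 1.0, 9.5]
gripper_width: 0.134
```

Emit:
carry_out:
  deltas:
    - [[0.6,0,-0.1,-1.6,0,0,0],[0.6,0,0.2,-1.6,0,0,0],[0.6,0,0.4,-1.5,0,0,0],[0.6,0,0.5,-1.5,0,0,0],[0.6,0,0.7,-1.4,0,0,0],[0.6,0,0.8,-1.4,0,0,0],[0.6,0,0,0,0,0,0]]

```text
time: 14.45
ee_pos: [0.4796, 0.1469, 0.2149]
ee_rot: [-0.001, 0.744, 0.668, -0.003]
wrist_force: [-9.3, -1.0, 4.0]
gripper_width: 0.129
```

Run:
```python
from h import *
im,d=grab('scene','scene10'); to([486,147,212]); X=cloud('scene',d)*1000
h=cv2.cvtColor(im,cv2.COLOR_RGB2HSV).astype(int); b=((h[...,0]<5)|(h[...,0]>174))&(h[...,1]>150); b[:90]=0;b[200:]=0;b[:,:270]=0;b[:,330:]=0
print('red',b.sum(),np.median(X[b],axis=0))
```

```text
t 14.5 pos [479.  147.  214.2] toolx ang 83.91 zax [-0.006 -0.002 -1.   ] F [-9.5 -0.4  4.3] w mm 11.5 q [ 0.26  0.27 -0.75  1.9   0.21  1.06 -0.69]
shift cm [0.07 0.69 0.21]
red 26 [481.6204044  136.33390852 230.28009173]
```

Emit:
carry_out:
  deltas:
    - [[0.6,0,0.8,-1.3,0,0,0],[0.6,0,0.9,-1.2,0,0,0],[0.6,0,1.2,-1.0,0,0,0],[0.6,0,1.3,-1.0,0,0,0],[0.6,0,1.4,-0.8,0,0,0],[0.6,0,1.4,-0.7,0,0,0],[0.6,0,1.5,-0.5,0,0,0],[0.6,0,1.5,-0.3,0,0,0],[0.6,0,1.5,-0.2,0,0,0],[0.6,0,1.6,0,0,0,0],[0.6,0,0,0,0,0,0]]

```text
time: 15.6
ee_pos: [0.6147, 0.1313, 0.2844]
ee_rot: [0.001, 0.745, 0.667, 0.001]
wrist_force: [-0.5, -4.2, 5.2]
gripper_width: 0.131
```

Emit:
carry_out:
  deltas:
    - [[0.6,-0.1,1.6,0,0,0,0],[0.6,0,1.5,0.2,0,0,0],[0.6,0,1.5,0.4,0,0,0],[0.6,0,1.5,0.6,0,0,0],[0.6,0,1.4,0.7,0,0,0],[0.6,0,1.4,0.8,0,0,0],[0.6,0,1.2,1.0,0,0,0],[0.6,0,1.1,1.0,0,0,0],[0.6,0,1.0,1.2,0,0,0],[0.6,0,0.9,1.2,0,0,0],[0.6,0,0,0,0,0,0]]

```text
time: 16.7
ee_pos: [0.744, 0.1169, 0.2097]
ee_rot: [0.0, 0.744, 0.668, -0.0]
wrist_force: [0.5, -5.5, 0.1]
gripper_width: 0.134
```

Run:
```python
from h import *
to()
```

```text
t 16.7 pos [744.  116.9 209.7] toolx ang 83.83 zax [-0.001 -0.001 -1.   ] F [ 0.5 -5.5  0.1] w mm 11.6 q [ 0.14  0.68 -0.62  1.29  0.39  1.29 -0.59]
```

Emit:
carry_out:
  deltas:
    - [[4,0,0,0,0,0,0],[4,0,0,0,0,0,0],[4,0,0,-2,0,0,0],[4,0,0,-4,0,0,0],[8.7,0,0,-2,0,0,0],[8.7,0,0,0,0,0,0],[8.7,0,0,0,0,0,0]]

```text
time: 17.4
ee_pos: [0.7422, 0.1199, 0.2935]
ee_rot: [-0.0, 0.743, 0.669, 0.001]
wrist_force: [0.0, 0.6, -0.6]
gripper_width: 0.646
```

Run:
```python
from h import *
np.set_printoptions(precision=1,suppress=True)
im,d=grab('scene','scene11'); imt,dt=grab('top','top11'); to([551,177,250])
a=cv2.resize(im[70:230,230:400],(400,376),interpolation=cv2.INTER_CUBIC);b=cv2.resize(imt[145:265,140:260],(376,376),interpolation=cv2.INTER_CUBIC)
cv2.imwrite('pics/crop9.png',cv2.cvtColor(np.hstack([a,b]),cv2.COLOR_RGB2BGR))
X=cloud('scene',d)*1000
h=cv2.cvtColor(im,cv2.COLOR_RGB2HSV).astype(int); b=((h[...,0]<5)|(h[...,0]>174))&(h[...,1]>150)&(abs(X[...,0]-740)<80)&(abs(X[...,1]-120)<70)&(X[...,2]>110)
print('red',b.sum(),np.median(X[b],axis=0))
```

```text
t 17.5 pos [741.9 118.6 291.3] toolx ang 83.97 zax [-0.  0. -1.] F [ 0.5 -0.3 -1.1] w mm 64.3 q [ 0.1  0.6 -0.6  1.2  0.4  1.4 -0.6]
shift cm [  3.8 -19.6   4.2]
red 26 [755.7 108.1 211.1]
```

View pics/crop9.png

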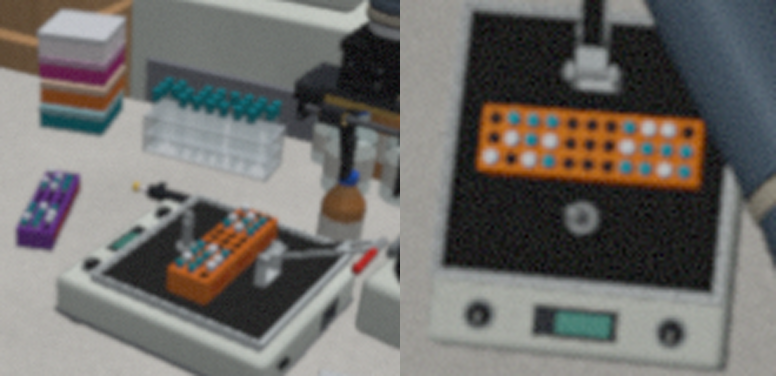

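The bar is over at its stop: red rod at (365,260) on the left, rod height giving about 2.67 rad. The rack is uncovered at (590,145) on the right. Next I measure the rack.

Run:
```python
from h import *
np.set_printoptions(precision=1,suppress=True)
P=lambda c,z:onplane('top',np.array([140,145])+(np.array(c,float)+.5)/3.1333-.5,z)*1000
r=P([(82,103),(304,120),(298,189),(77,172)],.136);print(r,r.mean(0));e=r[0]-r[1];print(np.linalg.norm(e),np.degrees(np.arctan2(-e[0],e[1])))
print('stud',P([(181,218)],.158))
im,d=load('top11');h=cv2.cvtColor(im,cv2.COLOR_RGB2HSV).astype(int);m=((h[...,0]<16)&(h[...,1]>130)&(h[...,2]>90));m[:172]=0;m[212:]=0;m[:,:155]=0;m[:,245:]=0
v,u=np.nonzero(m);print(len(u),cv2.minAreaRect((onplane('top',np.c_[u,v],.136)[:,:2]*1000).astype(np.float32)))
c=r.mean(0);to([c[0],c[1],220])
```

```text
[[592.3 276.  136. ]
 [571.5  74.7 136. ]
 [509.2  80.9 136. ]
 [529.4 280.4 136. ]] [550.6 178.  136. ]
202.3854082663854 -5.89511322584878
stud [[483.3 183.  158. ]]
1059 ((551.01025390625, 177.90402221679688), (203.43185424804688, 64.35994720458984), 83.9825668334961)
t 17.5 pos [741.9 118.6 291.3] toolx ang 83.97 zax [-0.  0. -1.] F [ 0.5 -0.3 -1.1] w mm 64.3 q [ 0.1  0.6 -0.6  1.2  0.4  1.4 -0.6]
shift cm [  3.9 -19.6   7.2]
```

Emit:
carry_out:
  deltas:
    - [[7.2,0.8,-4,0,0,0,0],[7.2,0.8,-4,0,0,0,0],[7.2,0.8,-4,0,0,0,0],[7.2,0.8,-4,0,0,0,0],[7.2,0.7,-3.6,0,0,0,0],[7.2,0,0,2,0,0,0],[7.2,0,0,3,0,0,0],[7.2,0,0,2.5,0,0,0],[7.2,0,0,0,0,0,0],[7.2,0,0,0,0,0,0]]

```text
time: 18.5
ee_pos: [0.5516, 0.1777, 0.2171]
ee_rot: [-0.001, 0.744, 0.669, -0.001]
wrist_force: [-0.9, 0.0, 0.4]
gripper_width: 0.826
```

Run:
```python
from h import *
to([551,178,102])
im,d=grab('scene','scene12'); X=cloud('scene',d)*1000
m=(im.max(2)<60)&(X[...,2]>150)&(X[...,2]<300)&(abs(X[...,0]-551)<70)&(abs(X[...,1]-178)<16)
P=X[m]
for z in range(215,275,10):
    s=(P[:,2]>=z)&(P[:,2]<z+10); Q=np.sort(P[s][:,0])
    if len(Q): print(z,len(Q),Q.round().tolist())
print(np.sort(P[:,2])[:6])
```

```text
t 18.5 pos [551.6 177.7 217.1] toolx ang 83.91 zax [-0.002  0.    -1.   ] F [-0.9  0.   0.4] w mm 71.9 q [ 0.16  0.4  -0.72  1.73  0.29  1.12 -0.75]
shift cm [ 0.03 -0.05 11.51]
225 7 [512.0, 515.0, 516.0, 516.0, 594.0, 597.0, 597.0]
235 16 [515.0, 515.0, 516.0, 516.0, 516.0, 516.0, 517.0, 518.0, 594.0, 596.0, 596.0, 597.0, 598.0, 598.0, 598.0, 599.0]
245 16 [513.0, 514.0, 514.0, 514.0, 515.0, 516.0, 516.0, 516.0, 517.0, 517.0, 596.0, 597.0, 597.0, 598.0, 599.0, 600.0]
255 21 [511.0, 511.0, 513.0, 514.0, 514.0, 514.0, 515.0, 516.0, 516.0, 517.0, 517.0, 519.0, 594.0, 595.0, 596.0, 598.0, 599.0, 600.0, 600.0, 601.0, 601.0]
265 26 [510.0, 511.0, 511.0, 512.0, 512.0, 513.0, 514.0, 514.0, 515.0, 515.0, 516.0, 516.0, 517.0, 517.0, 519.0, 519.0, 519.0, 594.0, 594.0, 595.0, 597.0, 600.0, 602.0, 603.0, 603.0, 604.0]
[231.54762785 232.73394081 233.43216039 233.48613527 234.03300412
 234.17057324]
```

Emit:
carry_out:
  deltas:
    - [[7.2,0,0,2,0,0,0],[7.2,0,0,2,0,0,0],[7.2,0,0,2,0,0,0],[7.2,0,0,2,0,0,0],[7.2,0,0,1,0,0,0],[7.2,0,0,1,0,0,0],[7.2,0,0,1,0,0,0],[7.2,0,0,0.8,0,0,0],[7.2,0,0,0,0,0,0]]

```text
time: 19.45
ee_pos: [0.5515, 0.1773, 0.0987]
ee_rot: [-0.0, 0.744, 0.669, -0.001]
wrist_force: [-0.3, -0.3, -0.4]
gripper_width: 0.823
```

Emit:
carry_out:
  deltas:
    - [[5,0,0,0,0,0,0],[5,0,0,0,0,0,0],[5,0,0,0,0,0,0],[5,0,0,0,0,0,0],[5,0,0,0,0,0,0]]
  squeeze: 30

```text
time: 19.95
ee_pos: [0.5518, 0.1779, 0.1]
ee_rot: [-0.0, 0.744, 0.669, 0.0]
wrist_force: [-1.8, 0.2, 4.1]
gripper_width: 0.687
```

Emit:
carry_out:
  deltas:
    - [[5,0,0,-0.4,0,0,0],[5,0,0,-0.6,0,0,0],[5,0,0,-1,0,0,0],[5,0,0,-1.4,0,0,0],[5,0,0,-1.6,0,0,0],[5,0,0,-1.6,0,0,0],[5,0,0,-1.6,0,0,0],[5,0,0,-1.6,0,0,0],[5,0,0,-1.4,0,0,0],[5,0,0,-1,0,0,0],[5,0,0,-0.4,0,0,0],[5,0,0,0,0,0,0]]

```text
time: 21.15
ee_pos: [0.5521, 0.1776, 0.2259]
ee_rot: [0.0, 0.744, 0.668, 0.0]
wrist_force: [0.5, 0.0, -3.5]
gripper_width: 0.684
```

Run:
```python
from h import *
to([613,-204,230])
im,d=grab('scene','scene13'); X=cloud('scene',d)*1000
h=cv2.cvtColor(im,cv2.COLOR_RGB2HSV).astype(int)
m=(h[...,0]<16)&(h[...,1]>150)&(abs(X[...,0]-551)<60)&(abs(X[...,1]-178)<130)&(X[...,2]>60)
P=X[m];print(len(P),np.percentile(P,[2,50,98],axis=0).round())
for lo in(70,110,150,190,230): 
    s=(P[:,1]>=lo)&(P[:,1]<lo+40); print(lo,s.sum(),np.percentile(P[s,2],[5,95]).round() if s.any() else '')
im,d=load('top0');h=cv2.cvtColor(im,cv2.COLOR_RGB2HSV).astype(int);m=((h[...,0]>100)&(h[...,0]<125)&(h[...,1]>150)).astype(np.uint8);m[:,:275]=0;m[:,385:]=0;m[:135]=0;m[208:]=0
m=cv2.morphologyEx(m,cv2.MORPH_OPEN,np.ones((5,5)));v,u=np.nonzero(m);print('mat',cv2.minAreaRect((onplane('top',np.c_[u,v],.003)[:,:2]*1000).astype(np.float32)))
```

```text
t 21.15 pos [552.1 177.6 225.9] toolx ang 83.9 zax [ 0.001  0.    -1.   ] F [ 0.5  0.  -3.5] w mm 59.5 q [ 0.17  0.39 -0.72  1.72  0.28  1.14 -0.74]
shift cm [-37.3   10.11  -0.4 ]
552 [[520.  75. 228.]
 [567. 111. 254.]
 [594. 247. 273.]]
70 274 [231. 261.]
110 67 [235. 261.]
150 116 [240. 281.]
190 63 [237. 262.]
230 26 [237. 260.]
mat ((612.895751953125, -203.8910675048828), (171.50064086914062, 261.23138427734375), 1.7319855690002441)
```

Emit:
carry_out:
  deltas:
    - [[5,-1,0.3,0,0,0,0],[5,-2.5,0.7,0,0,0,0],[5,-3.7,1,0,0,0,0],[5,-3.7,1,0,0,0,0],[5,-3.7,1,0,0,0,0],[5,-3.7,1,0,0,0,0],[5,-3.7,1,0,0,0,0],[5,-3.7,1,0,0,0,0],[5,-3.7,1,0,0,0,0],[5,-3.7,1,0,0,0,0],[5,-2.7,0.7,0,0,0,0],[5,-1.5,0.4,0,0,0,0]]

```text
time: 22.4
ee_pos: [0.6117, -0.2089, 0.2241]
ee_rot: [-0.0, 0.745, 0.667, -0.001]
wrist_force: [0.3, -0.0, -2.7]
gripper_width: 0.687
```

Emit:
carry_out:
  deltas:
    - [[5,0,0,0,0,0,-2],[5,0,0,0,0,0,-3],[5,0,0,1,0,0,-2.8],[5,0,0,2,0,0,0],[5,0,0,3,0,0,0],[5,0,0,3,0,0,0],[5,0,0,3,0,0,0],[5,0,0,2,0,0,0],[5,0,0,1,0,0,0],[5,0,0,0,0,0,0],[5,0,0,0,0,0,0]]

```text
time: 23.5
ee_pos: [0.6135, -0.2038, 0.0764]
ee_rot: [0.001, 0.696, 0.718, 0.0]
wrist_force: [0.6, 0.3, -1.6]
gripper_width: 0.689
```

Run:
```python
from h import *
to([613,-204,4])
im,d=grab('scene','scene14'); X=cloud('scene',d)*1000
h=cv2.cvtColor(im,cv2.COLOR_RGB2HSV).astype(int)
m=(h[...,0]<16)&(h[...,1]>150)&(abs(X[...,0]-613)<70)&(abs(X[...,1]+204)<130)&(X[...,2]>20)
P=X[m];print(len(P),np.percentile(P,[1,50,99],axis=0).round())
```

```text
t 23.5 pos [ 613.5 -203.8   76.4] toolx ang 91.72 zax [ 0.001 -0.    -1.   ] F [ 0.6  0.3 -1.6] w mm 59.9 q [ 0.65  0.63 -0.57  1.71  0.41  0.93 -0.05]
shift cm [-0.02 -0.06  7.24]
720 [[ 586. -304.   83.]
 [ 626. -265.  111.]
 [ 648. -185.  130.]]
```

Emit:
carry_out:
  deltas:
    - [[5,0,0,1.5,0,0,0],[5,0,0,2,0,0,0],[5,0,0,1.5,0,0,0],[5,0,0,1,0,0,0],[5,0,0,0.5,0,0,0],[5,0,0,0.3,0,0,0],[5,0,0,0.2,0,0,0],[5,0,0,0.1,0,0,0],[5,0,0,0,0,0,0]]

```text
time: 24.45
ee_pos: [0.613, -0.2041, 0.0049]
ee_rot: [0.0, 0.697, 0.718, 0.0]
wrist_force: [0.4, -0.2, -3.1]
gripper_width: 0.688
```

Emit:
carry_out:
  deltas:
    - [[5,0,0,0.1,0,0,0],[5,0,0,0.1,0,0,0],[5,0,0,0.1,0,0,0],[5,0,0,0,0,0,0]]

```text
time: 24.85
ee_pos: [0.613, -0.2041, 0.0031]
ee_rot: [0.0, 0.697, 0.717, -0.0]
wrist_force: [-2.4, 0.2, 6.3]
gripper_width: 0.687
```

Contact is felt: the wrist force has gone to +6 N and the height agrees. Releasing and retreating.

Emit:
carry_out:
  deltas:
    - [[6.5,0,0,0,0,0,0],[7.2,0,0,0,0,0,0],[7.5,0,0,0,0,0,0],[7.5,0,0,0,0,0,0],[7.5,0,0,-1,0,0,0],[7.5,0,0,-3,0,0,0],[7.5,0,0,-5,0,0,0],[7.5,0,0,-5,0,0,0],[7.5,0,0,-5,0,0,0],[7.5,0,0,-4,0,0,0],[7.5,0,0,0,0,0,0]]

```text
time: 25.95
ee_pos: [0.6166, -0.2038, 0.2397]
ee_rot: [0.006, 0.696, 0.718, 0.003]
wrist_force: [0.4, -0.0, 0.6]
gripper_width: 0.862
```

Run:
```python
from h import *
to()
im,d=grab('scene','scene15'); X=cloud('scene',d)*1000
imt,dt=grab('top','top15')
h=cv2.cvtColor(im,cv2.COLOR_RGB2HSV).astype(int)
m=(h[...,0]<16)&(h[...,1]>150)&(abs(X[...,0]-613)<80)&(abs(X[...,1]+204)<130)&(X[...,2]>-5)&(X[...,2]<60)
P=X[m];print(len(P),np.percentile(P,[1,50,99],axis=0).round())
s=P[P[:,2]>32];print('top face z',np.percentile(s[:,2],[5,50,95]).round())
o=load('scene0')[0]; df=np.abs(im.astype(int)-o).max(2); print('diff px',(df>60).sum())
c=cv2.resize(im[90:330,180:420],(600,600),interpolation=cv2.INTER_CUBIC);cv2.imwrite('pics/crop10.png',cv2.cvtColor(c,cv2.COLOR_RGB2BGR))
```

```text
t 25.95 pos [ 616.6 -203.8  239.7] toolx ang 91.71 zax [ 0.013 -0.004 -1.   ] F [ 0.4 -0.   0.6] w mm 75.0 q [ 0.7   0.47 -0.64  1.55  0.3   1.2   0.04]
907 [[ 589. -305.   11.]
 [ 629. -218.   37.]
 [ 646. -112.   42.]]
top face z [34. 38. 41.]
diff px 16714
```

View pics/crop10.png

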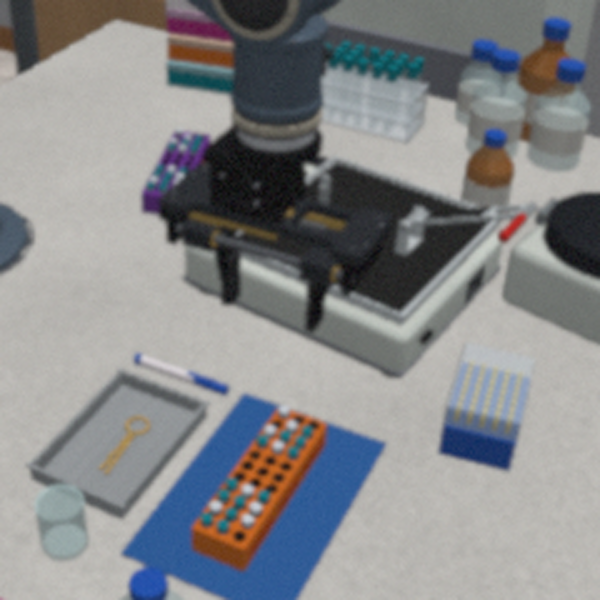

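The picture shows the clip in the dish at (125,445), the rack upright and centred on the mat at (262,487), and the bar over at (515,228). The nearby bystanders have not moved.

```bash
python3 -c "
from plant import ctrl
print(ctrl.finish_job())"
```

```text
the job is handed in; nothing more can be done
None
```

The job is done and handed in at about 26 s of the 72 s allowed. I drew the clip out and put it in the dish, swung the bar over to its stop, and set the orange rack on the blue mat.

**Last checks**
- **Clip:** it lies flat on the dish floor, measured at about 6 mm height.
- **Bar:** it is at about 2.67 rad by the red grip's height, against the stop at 2.7.
- **Rack:** it stands upright near the mat's centre. Its top measured about 38 mm above the bench (39 mm expected).
- **Bystanders:** those in the final picture look undisturbed by eye. I did not measure them, and the notebook, the pipette and part of one bottle were outside that picture or hidden.

**What disagreed**
- **Fingertip height:** the tips are actually about 10 mm above the reported TCP height, not 19 mm below it. The first attempt to close on the clip met nothing and moved nothing. I corrected the height using the depth images.
- **Camera agreement:** the two cameras differed by a few millimetres on the clip and the grip, but it did not affect any grasp.

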